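# Tip the drained vial rack onto its base and click it into the sampler's loading dock

## Robot

A 6-joint arm with a two-finger parallel gripper is mounted at the origin on a cart in front of the work surface, level with it; the furniture and walls round the work are solid. World frame = base frame: x ahead of the robot, y to its left, z up, the work surface at z = 0. Lengths are in m, angles in rad, forces in N, time in s.
With the tool pointing down it reaches from about 0.2 to 0.875 m from the base axis. Payload 3.4 kg.
Tool frame: the origin (TCP) lies midway between the tips of the shut fingers; the grasp point (between the pads) lies 19 mm behind it; z points along the fingers, y is the line along which they close (so a half turn about z gives the same grasp; the last joint's range is limited). The gripper opens to 94 mm and grips with 3 to 60 N. Pads are 16 mm wide; open, the fingers measure 119 mm over their backs; the gripper's body (75 mm by 177 mm) begins 78 mm behind the grasp point.
Start: joints at [-1.446, 0.276, 1.505, -0, 1.361, -0.121], TCP at [0.14, -0.558, 0.205] pointing down, gripper open.
Joint ranges: [-2.89, 2.89], [-0.75, 2.08], [0.22, 2.7], [-1.18, 4.32], [0.11, 2.71], [-2.7, 2.7]. Speed limits (rad/s): [2.57, 2.57, 3.14, 3.14, 3.14, 3.14].

## Interface

Orientations are given as a unit quaternion [w, x, y, z].
In Python, from cell import readout, get_image, order, spotter gives the robot as it stands.
- The arm moves only by the shell command python3 -m creep 'ROWS' [FORCE]. ROWS is JSON, a list of rows, each a list of 3 entries, a list of its own where there are three numbers: the opening, from -1 (shut) to 1 (fully open), so that 0 is half open, then the shift along the world's x, y, z in mm, then the turn, a rotation vector about the world's x, y, z in rad. A call has 1 to 5 rows; each row shifts and turns the commanded pose from where the row before left it; what a row does not reach is not made up. A row lasts 1/12 s, in which the tool goes at most 41.7 mm and 7.16 degrees, less where a joint would pass 70% of its speed; a pose out of reach is approached as far as the arm can. A call with a gripper value outside its range is refused whole. The fingers move at their own pace and stop on an object; FORCE is the grip in N (left out, the last holds). Time passes only in rows, so rows that do not move let the fingers close. It gives the time, the measured TCP pose, the force, the opening and the grip force at its end, in the units of the state.
- readout.get_obs(): the state, without advancing time (a new reading comes with each control period).
- get_image(name): name is "side" or "top"; returns a dict with "image" (480x640x3 uint8, red, green, blue), "intrinsics" (3x3 intrinsics, pixels), "eye" and "rotation" of the camera in the world. Camera axes: x right, y up, looking along -z (the intrinsics and any distortion apply to the point x, -y, -z); pixel columns grow to the right and rows downward; lengths in m; the calibration is good to about 2 mm. A picture is of the moment at which its call begins. There is no depth.
- order.sign_off(): hands the job in; it is judged then, once.
Trained networks look in the newest picture that a camera, given by its name, has taken for a name from the list of things; names that differ only in an ending like _2 or _b are one class to them, and where a whole thing is asked for, a point or a joint stands for the part that bears it (a point fixed in the world has none). Each returns a list of dicts, best first, with "p" (0 to 1); they miss things now and then, are a little off and sometimes report something else, mostly with a low value. They report only what shows in the picture. A call takes as long as a camera call.
- spotter.look_for(name, camera): "at" ([column, row] in pixels, amid what is visible of it).
- spotter.trace(name, camera): "region" (480x640 bool, what is visible of it) and "at" ([column, row] in pixels, amid what is visible of it).
The state is a dict: "t": time; "qpos": joint angles; "qd": joint speeds; "tau": joint torques, N m; "eef_pos": TCP position; "orientation": TCP orientation; "force": force on the tool from outside, world axes, zero at the start; "moment": the same for the moment, N m; "width": finger opening in m; "grasp_force": force on a finger pad.
Only numpy, scipy, OpenCV 4.12 (cv2) and the standard library are available. Lean on these libraries where they do the work, as an engineer would, in place of code of your own. Each camera call takes 0.05 s, during which the arm holds its last target. There are 200 camera calls.

## Task

The empty orange vial rack has been left standing on its end to drain. Push it over near its top so that it topples onto its base, holes up, then slide it along the bench, white-labelled end first, under the lips of the loading dock until it is fully home: against the black depth stop with the brass spring roller clicked into its notch. Do not pick the rack up, feed it in gently without forcing it against the stop, leave it there, and do not disturb the bottle and the vials.

Things in the scene. Friction and masses are not known exactly. Their poses are not given: they have to be found in the camera images.
- rack: Orange vial rack, 130 long (x) x 60 wide (y) x 46 high (z). Origin: centre of the base's underside. +x to the white-labelled end, which enters the dock first; +z from the base to the top plate with 8 holes (no holes in the last 22 mm at the labelled end). At first it stands on its plain end, +x up, base side towards the dock. 0.2-0.45 kg, centre of mass 20 from the base side.
- rack_heel (a point): Lower edge of the rack's base at its plain end (own x = -65, z = 0): the edge on which it tips over onto its base.
- rack_label_end (a point): Centre of the rack's labelled end wall (own x = +65, 23 above the underside). Along both sides of the base run rounded runners 8 high, 78 over all; the +y runner has a notch for the dock's roller 26 from the rack's origin.
- dock: Dock fixed to the bench: aluminium rails 18 high along its x, white housing 74 high from x = +100 on. +x points into the dock; origin on the bench in mid-lane. From x = -62 on the lane is 80.5 wide, with lips over the rack's runners (underside 10.5 up, 65 apart): the rack enters only by sliding. Fingers beside or behind the rack are clear of rails above 20. It bears 25 N.
- lane_mouth (a point): Middle of the dock's mouth on the bench (dock x = -97), 112 wide there; the rails flare in to the lane over the next 35. A black depth stop near the housing is clamped where the last user left it: the rack's origin at home lies anywhere from 0 to 32 short of the dock's origin. Where is not reported; feel for it. Its roller housing (+y side, 32 high) reaches back 54 beside the rack.
- click_roller (a joint): Travel (m) of the brass spring roller on the dock's +y side just before the stop; 0 = out. The rack's front corner pushes it aside by 3 to 5 mm (41 to 33 before home, a push of 3 to 10 N); at home it springs into the notch, to under 1.2 mm, and holds the rack against the stop. Short of that it pushes the rack back.
- bottle_100: Small clear bottle with blue cap, 56 x 56 x 99, standing loose behind the lane; origin centre of its underside.
- tall_vial: Tall glass vial with white cap, 28 x 28 x 113, standing loose beyond the dock; origin centre of its underside.
- vial_0: White-capped sample vial, 22 x 22 x 57, standing loose in front of the vial tray behind the lane; origin centre of its underside.

How it is judged:
By the outcome, as a careful person would: the job done as asked, in the order asked, and still so for the second after the job is handed in, with the robot touching nothing.
It also fails if it takes over 59 s, if anything falls off the work surface, if the arm or the gripper's body presses on something with over 40 N, if the wrist force passes 120 N, or if a joint passes its speed limit or range.

## Working session

There is one attempt and no reset: what is moved stays moved. The work goes in short steps, Python scripts to look and compute and a shell command to move; the robot and the scene stay as the last step left them, time stands still between calls to the robot, and variables do not carry over. Pictures are saved under pics/ and viewed, at most 10 in all, crops included, and the job is handed in when it is done.

```bash
mkdir -p pics; ls; cat > h.py <<'E'
import numpy as np,cv2
from cell import readout,get_image,order,spotter
def ray(im,uv):
    K=np.array(im["intrinsics"]);p=np.linalg.inv(K)@[uv[0],uv[1],1]
    d=np.array(im["rotation"])@np.array([p[0],-p[1],-p[2]]);return np.array(im["eye"]),d/np.linalg.norm(d)
def onz(im,uv,z=0):
    e,d=ray(im,uv);return e+d*(z-e[2])/d[2]
def proj(im,P):
    c=np.array(im["rotation"]).T@(np.array(P)-im["eye"]);K=np.array(im["intrinsics"]);q=K@[c[0],-c[1],-c[2]];return q[:2]/q[2]
def save(im,n):cv2.imwrite("pics/"+n+".png",np.array(im["image"])[:,:,::-1])
E
python3 - <<'E'
from h import *
for c in("side","top"):
    im=get_image(c);save(im,c+"0");print(c,[k for k in im],np.array(im["eye"]).round(3),np.array(im["rotation"]).round(2).tolist())
    for n in("rack","rack_heel","rack_label_end","dock","lane_mouth","click_roller","bottle_100","tall_vial","vial_0"):
        try:
            r=spotter.look_for(n,c)
            print(n,[(np.round(q["at"]),round(q["p"],2),onz(im,q["at"]).round(3)[:2]) for q in r[:2]])
        except Exception as ex:print(n,ex)
print(readout.get_obs())
E
```

```text
pics
side ['image', 'intrinsics', 'eye', 'rotation'] [0.192 0.546 0.604] [-0.18, -0.1, 0.49, 0.85]
rack matmul: Input operand 1 has a mismatch in its core dimension 0, with gufunc signature (n?,k),(k,m?)->(n?,m?) (size 3 is different from 4)
rack_heel matmul: Input operand 1 has a mismatch in its core dimension 0, with gufunc signature (n?,k),(k,m?)->(n?,m?) (size 3 is different from 4)
rack_label_end matmul: Input operand 1 has a mismatch in its core dimension 0, with gufunc signature (n?,k),(k,m?)->(n?,m?) (size 3 is different from 4)
dock matmul: Input operand 1 has a mismatch in its core dimension 0, with gufunc signature (n?,k),(k,m?)->(n?,m?) (size 3 is different from 4)
lane_mouth matmul: Input operand 1 has a mismatch in its core dimension 0, with gufunc signature (n?,k),(k,m?)->(n?,m?) (size 3 is different from 4)
click_roller []
bottle_100 matmul: Input operand 1 has a mismatch in its core dimension 0, with gufunc signature (n?,k),(k,m?)->(n?,m?) (size 3 is different from 4)
tall_vial matmul: Input operand 1 has a mismatch in its core dimension 0, with gufunc signature (n?,
[... 1459 characters left out ...]
3 is different from 4)
{'t': 1.0, 'qpos': array([-1.44598993e+00,  2.75898579e-01,  1.50489181e+00, -2.62278930e-05,
        1.36071427e+00, -1.20987186e-01]), 'qd': array([ 0.00110573,  0.00133428, -0.00187071,  0.00081884, -0.00010247,
       -0.00068975]), 'tau': array([ 2.40870620e-03, -4.04465032e+01, -2.37501669e+01,  7.00977375e-02,
        2.48622563e-02, -3.29322148e-06]), 'eef_pos': array([ 0.13990877, -0.55775278,  0.20549709]), 'orientation': array([ 4.40236446e-05,  9.92457353e-01,  1.22590375e-01, -1.27416965e-05]), 'force': array([-0.05321348,  0.24473116, -0.50378083]), 'moment': array([-0.01486335, -0.03148118,  0.00062906]), 'grasp_force': 0.0, 'width': 0.09403643277692132}
```

```bash
cat > fix.py <<'E'
E
sed -i 's/np.array(im\["rotation"\])/RM(im)/; s/^def ray/from scipy.spatial.transform import Rotation as Ro\ndef RM(im):\n    q=im["rotation"];return Ro.from_quat([q[1],q[2],q[3],q[0]]).as_matrix()\ndef ray/' h.py; rm fix.py
python3 - <<'E'
from h import *
for c in("side","top"):
    im=get_image(c);print(c,np.array(im["intrinsics"]).round(1).tolist())
    print("tcp check",proj(im,readout.get_obs()["eef_pos"]))
    for n in("rack","rack_heel","rack_label_end","dock","lane_mouth","bottle_100","tall_vial","vial_0"):
        r=spotter.look_for(n,c)
        print(n,[(np.round(q["at"]),round(q["p"],2),onz(im,q["at"]).round(3)[:2]) for q in r[:2]])
E
```

```text
side [[515.4, 0.0, 320.8], [0.0, 515.4, 245.9], [0.0, 0.0, 1.0]]
tcp check [566.0277648  168.97773649]
rack [(array([324., 307.]), 0.93, array([ 0.511, -0.181]))]
rack_heel [(array([325., 311.]), 0.73, array([ 0.506, -0.169]))]
rack_label_end [(array([326., 308.]), 0.95, array([ 0.507, -0.18 ]))]
dock [(array([377., 243.]), 0.73, array([ 0.499, -0.453]))]
lane_mouth [(array([378., 248.]), 0.82, array([ 0.49 , -0.435]))]
bottle_100 [(array([201., 320.]), 0.84, array([ 0.704, -0.049])), (array([329., 311.]), 0.65, array([ 0.499, -0.173]))]
tall_vial [(array([339., 204.]), 0.61, array([ 0.659, -0.612])), (array([201., 318.]), 0.26, array([ 0.707, -0.055]))]
vial_0 [(array([271., 295.]), 0.75, array([ 0.623, -0.173]))]
top [[607.8, 0.0, 321.7], [0.0, 607.8, 240.3], [0.0, 0.0, 1.0]]
tcp check [490.49095618 446.27850478]
rack [(array([254., 282.]), 0.78, array([ 0.471, -0.08 ]))]
rack_heel [(array([254., 283.]), 0.83, array([ 0.469, -0.082]))]
rack_label_end []
dock [(array([397., 277.]), 0.57, array([ 0.484, -0.413]))]
lane_mouth [(array([395., 275.]), 0.74, array([ 0.488, -0.409]))]
bottle_100 [(array([221., 192.]), 0.8, array([0.686, 0.001])), (array([255., 282.]), 0.42, array([ 0.472, -0.083]))]
tall_vial [(array([441., 218.]), 0.56, array([ 0.623, -0.518]))]
vial_0 [(array([254., 283.]), 0.63, array([ 0.47, -0.08])), (array([397., 276.]), 0.47, array([ 0.486, -0.412]))]
```

View pics/top0.png

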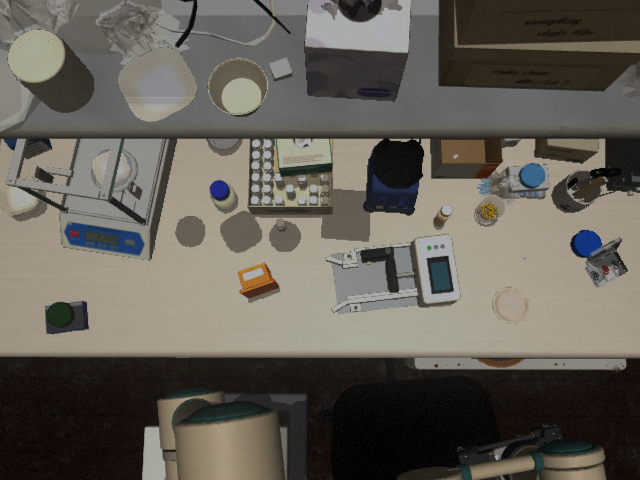

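View pics/side0.png

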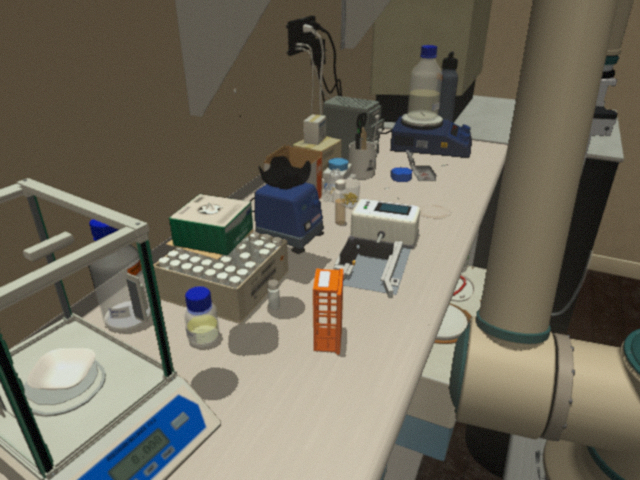

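```bash
python3 - <<'E'
import cv2
a=cv2.imread("pics/top0.png")[225:325,232:432]
a=cv2.resize(a,None,fx=4,fy=4,interpolation=cv2.INTER_CUBIC);b=cv2.imread("pics/side0.png")[260:360,290:390]
for i in range(0,200,20):
    cv2.putText(a,str(232+i),(i*4,8),0,.33,(255,0,0),1);cv2.line(a,(i*4,8),(i*4,14),(255,0,0),1)
for i in range(0,100,20):
    cv2.putText(a,str(225+i),(0,i*4+4),0,.33,(255,0,0),1)
cv2.imwrite("pics/crop.png",a)
E
```

```text
(no output)
```

View pics/crop.png

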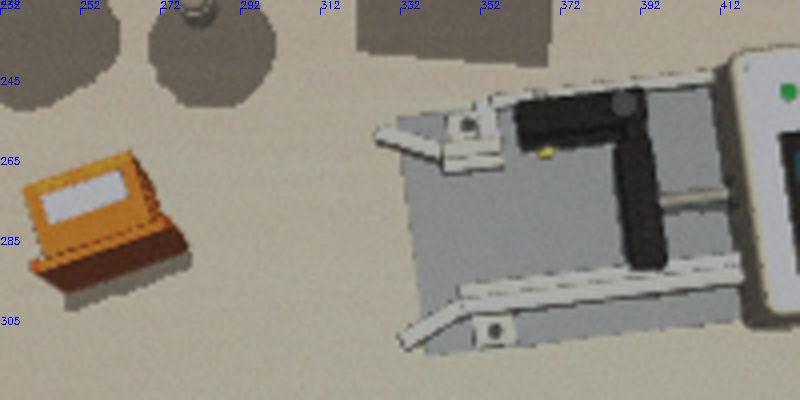

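```bash
python3 - <<'E'
import cv2
b=cv2.imread("pics/side0.png")[255:360,280:420]
cv2.imwrite("pics/crop2.png",cv2.resize(b,None,fx=5.6,fy=5.6,interpolation=cv2.INTER_CUBIC))
E
```

```text
(no output)
```

View pics/crop2.png

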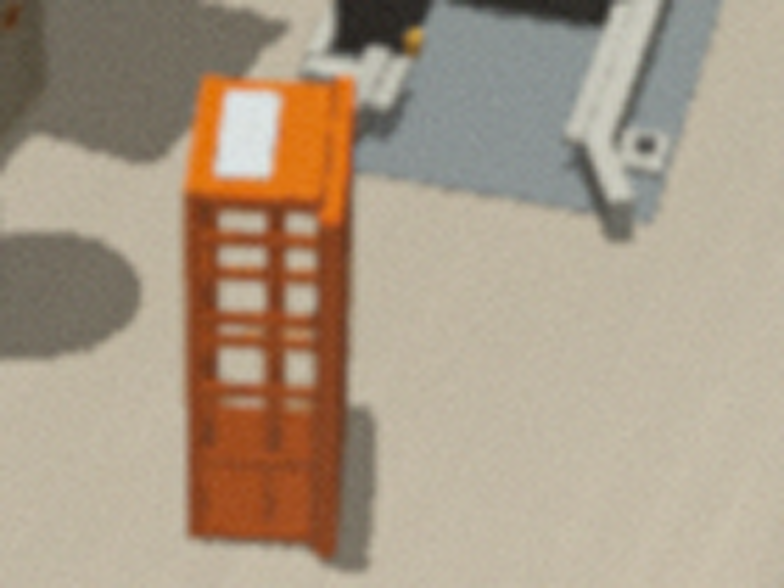

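```bash
python3 - <<'E'
from h import *
im=get_image("top")
def w(c,z): return onz(im,(c[0]/4+232,c[1]/4+225),z)[:2]*1000
for n,c,z in [("A hole",(22,187),.13),("B hole",(130,152),.13),("Crun",(30,265),.13),("Drun",(163,217),.13),("Crunbot",(65,292),0),("Drunbot",(188,248),0),
 ("tipU",(378,133),.018),("tipL",(402,345),.018),("lipU0",(443,170),.018),("lipU1",(503,165),.018),("lipL0",(460,290),.018),("lipL1",(740,258),.018),("outL1",(742,280),.018),("outL0",(465,306),.018),("railU0",(490,100),.018),("railU1",(712,73),.018),
 ("plate1",(400,117),0),("plate2",(425,354),0),("plate3",(740,320),0),
 ("stopU",(612,150),.02),("stopL",(628,268),.02),("roller",(545,152),.012),("rollhousU",(515,105),.032),("rhL",(522,150),.032)]:
    print(n,w(c,z).round(0))
for c in("side",):
    im2=get_image(c)
    print(onz(im2,(280+330/5.6,255+555/5.6),0)[:2]*1e3, onz(im2,(280+190/5.6,255+535/5.6),0)[:2]*1e3,onz(im2,(280+190/5.6,255+195/5.6),.13)[:2]*1e3,onz(im2,(280+205/5.6,255+75/5.6),.13)[:2]*1e3,onz(im2,(280+353/5.6,255+80/5.6),.13)[:2]*1e3)
E
```

```text
A hole [479. -61.]
B hole [ 498. -118.]
Crun [438. -67.]
Drun [ 464. -136.]
Crunbot [435. -69.]
Drunbot [ 461. -139.]
tipU [ 525. -249.]
tipL [ 404. -263.]
lipU0 [ 504. -286.]
lipU1 [ 507. -321.]
lipL0 [ 435. -296.]
lipL1 [ 454. -455.]
outL1 [ 441. -456.]
outL0 [ 426. -299.]
railU0 [ 545. -314.]
railU1 [ 560. -442.]
plate1 [ 537. -262.]
plate2 [ 400. -276.]
plate3 [ 420. -457.]
stopU [ 515. -383.]
stopL [ 448. -391.]
roller [ 515. -345.]
rollhousU [ 539. -327.]
rhL [ 513. -331.]
[435.31886365 -70.24800798] [477.86159432 -60.87006733] [475.47075888 -57.79883629] [ 497.54217625 -116.10728043] [ 455.8632906 -131.8435608]
```

```bash
R='[-1,[25,32,0],[0,0,0.005]]'; python3 -m creep '[[-1,[25,32,0],[0,0,0.005]],[-1,[25,32,0],[0,0,0.005]],[-1,[25,32,0],[0,0,0.005]],[-1,[25,32,0],[0,0,0.005]],[-1,[25,32,0],[0,0,0.005]]]' 10
python3 -m creep '[[-1,[25,32,0],[0,0,0.005]],[-1,[25,32,0],[0,0,0.005]],[-1,[25,32,0],[0,0,0.005]],[-1,[25,32,0],[0,0,0.005]],[-1,[25,32,0],[0,0,0.005]]]'
python3 -m creep '[[-1,[25,32,0],[0,0,0.005]],[-1,[25,32,0],[0,0,0.005]],[-1,[25,32,0],[0,0,0.005]],[-1,[25,32,0],[0,0,0.005]],[-1,[25,32,0],[0,0,0.005]]]'
python3 - <<'E'
from h import *
im=get_image("top")
for c in (230,280,340):print(onz(im,(c,356),0))
print(proj(im,(.446,-.104,0)))
print(readout.get_obs()["eef_pos"])
E
```

```text
t: 2.42
eef_pos: [0.2656, -0.3962, 0.2056]
orientation: [0.0, 0.991, 0.135, 0.0]
force: [-0.6, -0.1, 0.0]
width: 0.0643
grasp_force: 0.0
t: 2.83
eef_pos: [0.3908, -0.236, 0.2058]
orientation: [0.0, 0.989, 0.147, 0.0]
force: [1.6, -1.0, -0.5]
width: 0.0308
grasp_force: 0.0
t: 3.25
eef_pos: [0.5159, -0.0758, 0.2058]
orientation: [0.0, 0.987, 0.16, 0.0]
force: [0.6, -1.4, -0.3]
width: 0.0007
grasp_force: 0.0
[ 0.30355924 -0.03050826  0.        ]
[ 0.30381581 -0.14395063  0.        ]
[ 0.30412336 -0.27993108  0.        ]
[263.58567743 293.2684424 ]
[ 0.5207654  -0.06971104  0.20562087]
```

```bash
python3 -m creep '[[-1,[1,-3,-30],[0,0,0]],[-1,[1,-3,-30],[0,0,0]],[-1,[0,-2,-27],[0,0,0]],[-1,[0,0,0],[0,0,0]]]'
python3 -m creep '[[-1,[-8,-3,0],[0,0,0]],[-1,[-8,-3,0],[0,0,0]],[-1,[-4,-1,0],[0,0,0]],[-1,[0,0,0],[0,0,0]]]'
```

```text
t: 3.63
eef_pos: [0.5129, -0.0848, 0.1138]
orientation: [-0.002, 0.987, 0.16, -0.005]
force: [-0.5, 0.8, 0.2]
width: 0.0004
grasp_force: 0.0
t: 3.97
eef_pos: [0.4967, -0.0935, 0.1204]
orientation: [0.001, 0.987, 0.159, 0.001]
force: [0.8, 1.5, 0.0]
width: 0.0003
grasp_force: 0.0
```

```bash
python3 -m creep '[[-1,[-5,-2,0],[0,0,0]],[-1,[-5,-2,0],[0,0,0]],[-1,[-5,-2,0],[0,0,0]],[-1,[-5,-2,1],[0,0,0]],[-1,[0,0,0],[0,0,0]]]'
python3 -m creep '[[-1,[-5,-2,1],[0,0,0]],[-1,[-5,-1,1],[0,0,0]],[-1,[-5,-2,1],[0,0,0]],[-1,[-5,-1,1],[0,0,0]],[-1,[0,0,0],[0,0,0]]]'
python3 - <<'E'
from h import *
im=get_image("side");save(im,"side1")
for n in("rack","rack_label_end"):
    print([(np.round(q["at"]),round(q["p"],2)) for q in spotter.look_for(n,"side")])
E
```

```text
t: 4.38
eef_pos: [0.4756, -0.101, 0.1196]
orientation: [0.0, 0.987, 0.159, -0.001]
force: [0.5, 0.1, -0.3]
width: 0.0004
grasp_force: 0.0
t: 4.8
eef_pos: [0.4558, -0.1068, 0.1236]
orientation: [-0.0, 0.987, 0.16, -0.0]
force: [-0.7, 0.5, -0.7]
width: 0.0006
grasp_force: 0.0
[(array([380., 336.]), 0.8)]
[(array([382., 332.]), 0.95)]
```

View pics/side1.png

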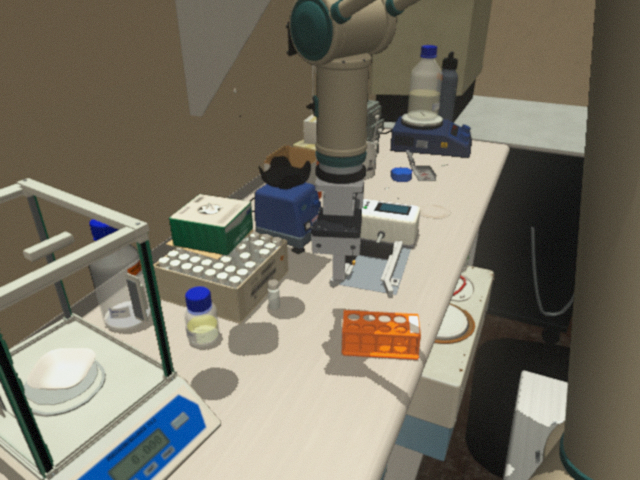

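```bash
python3 -m creep '[[0,[20,8,30],[0,0,0]],[1,[20,8,30],[0,0,0]],[1,[20,8,20],[0,0,0]],[1,[0,0,0],[0,0,0]]]'
cat > fit.py <<'E'
from h import *
from scipy.optimize import minimize
def hull(im,x,y,th):
    m=np.zeros((480,640),np.uint8);c,s=np.cos(th),np.sin(th)
    for (X,Y,z0,z1) in((65,30,0,46),(65,39,0,8)):
        P=[proj(im,np.array([x+c*a*X-s*b*Y,y+s*a*X+c*b*Y,z])/1000) for a in(-1,1) for b in(-1,1) for z in(z0,z1)]
        m|=cv2.fillConvexPoly(np.zeros_like(m),cv2.convexHull(np.int32(np.round(np.array(P)*16))),1,shift=4)
    return m>0
def run(p0,cams=("side","top"),name=None,plot=True):
    D=[]
    for c in cams:
        im=get_image(c)
        if name: save(im,name+c)
        t=spotter.trace("rack",c)
        a=cv2.cvtColor(np.array(im["image"]),cv2.COLOR_RGB2HSV)
        col=(a[...,0]<16)&(a[...,1]>150)&(a[...,2]>50)
        print(c,[(round(q["p"],2),np.round(q["at"]),int(q["region"].sum())) for q in t[:2]])
        if not t: continue
        r=t[0]["region"].astype(np.uint8)
        roi=cv2.dilate(r,np.ones((9,9)))>0
        k=col&roi
        k=cv2.morphologyEx((k|(r>0)).astype(np.uint8),cv2.MORPH_CLOSE,np.ones((7,7)))>0
        D.append((im,k,roi))
    def cost(p):
        return sum((hull(im,*p)^k).sum() for im,k,_ in D)
    best=None
    for d in(-.15,0,.15):
        q=np.array(p0,float);q[2]+=d
        s=[q]+[q+np.eye(3)[i]*v for i,v in enumerate((12,12,.1))]
        r=minimize(cost,q,method="Nelder-Mead",options=dict(initial_simplex=s,xatol=.1,fatol=1))
        if best is None or r.fun<best.fun:best=r
    print("pose",best.x.round(2),"deg",np.degrees(best.x[2]).round(1),"cost",best.fun,[int(k.sum()) for _,k,_ in D])
    return best.x
E
python3 - <<'E'
from fit import *
p=run((385,-124,np.radians(-162)),name="b");print(readout.get_obs()["eef_pos"])
p=run(p,cams=("side",))
E
```

```text
t: 5.28
eef_pos: [0.5235, -0.0826, 0.2079]
orientation: [0.002, 0.987, 0.161, 0.006]
force: [0.7, 0.0, -0.0]
width: 0.0238
grasp_force: 0.0
side [(0.93, array([378., 335.]), 3317)]
top [(0.66, array([269., 324.]), 2020)]
pose [ 382.98 -126.83   -2.81] deg -161.2 cost 287.0 [3544, 2023]
[ 0.51506066 -0.08255451  0.20189144]
side [(0.71, array([380., 338.]), 3428)]
pose [ 384.03 -128.08   -2.8 ] deg -160.3 cost 133.0 [3597]
```

```bash
python3 -m creep '[[1,[-33,-11,0],[0,0,0]],[1,[-33,-11,0],[0,0,0]],[1,[-33,-11,0],[0,0,0]],[1,[0,0,0],[0,0,0]],[1,[0,0,0],[0,0,0]]]' 12
python3 -m creep '[[1,[0,0,-30],[0,0,0]],[1,[0,0,-30],[0,0,0]],[1,[0,0,-20],[0,0,0]],[1,[0,0,0],[0,0,0]],[1,[0,0,0],[0,0,0]]]'
```

```text
t: 6.0
eef_pos: [0.4158, -0.1158, 0.203]
orientation: [-0.0, 0.987, 0.158, -0.0]
force: [1.0, -0.1, 0.0]
width: 0.0815
grasp_force: 0.0
t: 6.42
eef_pos: [0.418, -0.1154, 0.1227]
orientation: [-0.001, 0.987, 0.16, -0.001]
force: [1.2, -0.7, 0.0]
width: 0.0941
grasp_force: 0.0
```

Descend to tip z ≈ 25 mm, then close gently.

```bash
python3 -m creep '[[1,[0,0,-30],[0,0,0]],[1,[0,0,-30],[0,0,0]],[1,[0,0,-22],[0,0,0]],[1,[0,0,-14],[0,0,0]],[1,[0,0,0],[0,0,0]]]' 12
python3 -m creep '[[-0.2,[0,0,0],[0,0,0]],[-0.2,[0,0,0],[0,0,0]],[-0.2,[0,0,0],[0,0,0]],[-0.2,[0,0,0],[0,0,0]],[-0.2,[0,0,0],[0,0,0]]]' 12
python3 -m creep '[[-0.2,[0,0,0],[0,0,0]],[-0.2,[0,0,0],[0,0,0]]]'
```

```text
t: 6.83
eef_pos: [0.4178, -0.1155, 0.0264]
orientation: [-0.001, 0.987, 0.16, -0.001]
force: [-0.1, -0.1, -0.4]
width: 0.0941
grasp_force: 0.0
t: 7.25
eef_pos: [0.4185, -0.1153, 0.0284]
orientation: [-0.0, 0.987, 0.159, 0.001]
force: [-0.0, 4.7, 2.4]
width: 0.0643
grasp_force: 1.6
t: 7.42
eef_pos: [0.4181, -0.1149, 0.0282]
orientation: [-0.001, 0.987, 0.159, 0.001]
force: [0.8, 4.3, 7.4]
width: 0.06
grasp_force: 12.0
```

```bash
python3 -m creep '[[-0.2,[3,-2,0],[0,0,0.05]],[-0.2,[3,-2,0],[0,0,0.09]],[-0.2,[3,-2,0],[0,0,0.11]],[-0.2,[3,-2,0],[0,0,0.11]],[-0.2,[3,-2,0],[0,0,0.11]]]' 15
python3 -m creep '[[-0.2,[3,-2,0],[0,0,0.11]],[-0.2,[3,-2,0],[0,0,0.11]],[-0.2,[3,-2,0],[0,0,0.11]],[-0.2,[3,-2,0],[0,0,0.11]],[-0.2,[3,-2,0],[0,0,0.11]]]'
python3 -m creep '[[-0.2,[2,-2,0],[0,0,0.11]],[-0.2,[1,-2,0],[0,0,0.11]],[-0.2,[0,-3,0],[0,0,0.08]],[-0.2,[0,-2,0],[0,0,0.034]],[-0.2,[0,0,0],[0,0,0]]]'
python3 - <<'E'
from fit import *
run((455,-180,np.radians(-83.4)),name="c");o=readout.get_obs();print(o["eef_pos"],o["force"],o["qpos"])
E
```

```text
t: 7.83
eef_pos: [0.4306, -0.1251, 0.0281]
orientation: [-0.001, 0.922, 0.388, -0.002]
force: [-5.0, 2.1, 9.3]
width: 0.0594
grasp_force: 15.0
t: 8.25
eef_pos: [0.446, -0.1352, 0.0281]
orientation: [-0.001, 0.782, 0.623, -0.001]
force: [-4.8, 1.6, 8.9]
width: 0.0603
grasp_force: 15.0
t: 8.67
eef_pos: [0.449, -0.1434, 0.0282]
orientation: [-0.002, 0.669, 0.743, -0.0]
force: [-4.1, 5.1, 11.1]
width: 0.0599
grasp_force: 15.0
side [(0.72, array([350., 310.]), 2145)]
top [(0.75, array([312., 292.]), 952)]
pose [ 452.66 -183.01   -1.46] deg -83.7 cost 1573.0 [2204, 958]
[ 0.44904145 -0.14340994  0.02814725] [-2.89190345  4.31391701 10.39916112] [-4.57348623e-01  3.01455784e-01  1.97695864e+00  7.13724137e-04
  8.66981971e-01 -5.62009410e-01]
```

View pics/cside.png

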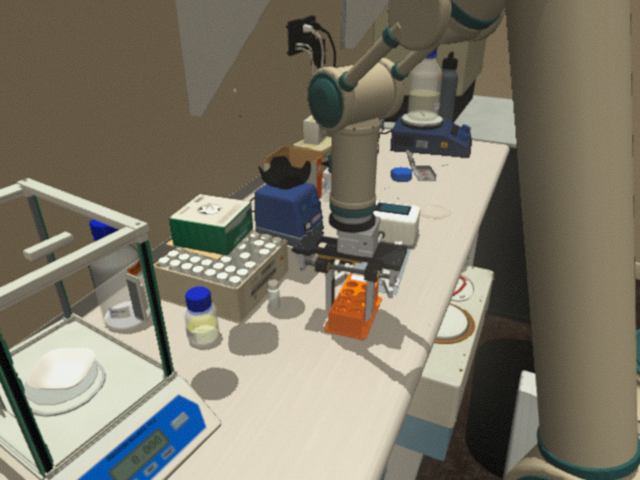

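```bash
python3 -m creep '[[-0.2,[1,-5,0],[0,0,0.005]],[-0.2,[1,-8,0],[0,0,0.005]],[-0.2,[1,-8,0],[0,0,0]],[-0.2,[1,-8,0],[0,0,0]],[-0.2,[1,-5,0],[0,0,0]]]'
python3 -m creep '[[-0.2,[1,-4,0],[0,0,0]],[-0.2,[1,-4,0],[0,0,0]],[-0.2,[0,-3,0],[0,0,0]],[-0.2,[0,0,0],[0,0,0]],[-0.2,[0,0,0],[0,0,0]]]'
python3 - <<'E'
from h import *
im=get_image("top");save(im,"d");r=spotter.look_for("rack","top");print(r[:1])
a=cv2.imread("pics/d.png")[225:325,272:432]
cv2.imwrite("pics/dcrop.png",cv2.resize(a,None,fx=5,fy=5,interpolation=cv2.INTER_CUBIC))
E
```

```text
t: 9.28
eef_pos: [0.4544, -0.1763, 0.0281]
orientation: [-0.003, 0.666, 0.746, 0.001]
force: [-2.1, 10.7, 11.3]
width: 0.0595
grasp_force: 15.0
t: 9.7
eef_pos: [0.4565, -0.1853, 0.028]
orientation: [-0.004, 0.667, 0.745, 0.002]
force: [-0.8, 12.4, 10.3]
width: 0.0597
grasp_force: 15.0
[{'at': [332.0, 292.3], 'p': 0.77}]
```

View pics/dcrop.png

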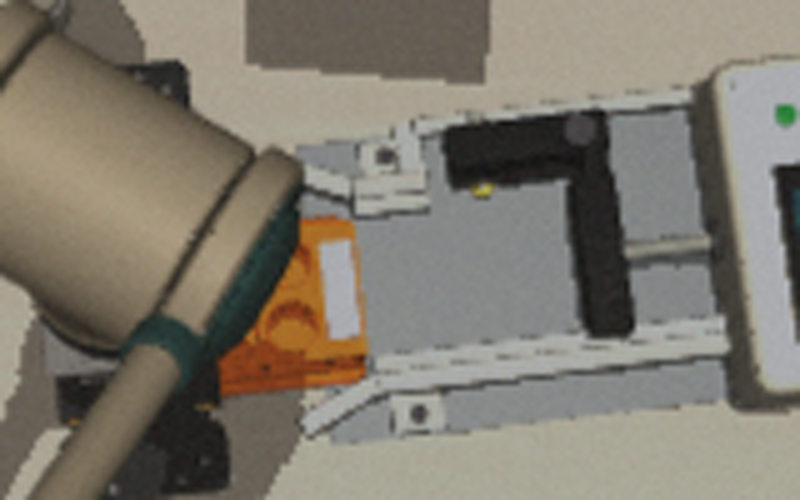

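```bash
python3 -m creep '[[-0.2,[0,3,0],[0,0,0]],[-0.2,[2,0,0],[0,0,0]],[-0.2,[2,0,0],[0,0,0]],[-0.2,[0,0,0],[0,0,0]]]'
python3 -m creep '[[-0.2,[0,-3,0],[0,0,0]],[-0.2,[0,-4,0],[0,0,0]],[-0.2,[0,-4,0],[0,0,0]],[-0.2,[0,0,0],[0,0,0]]]'
```

```text
t: 10.13
eef_pos: [0.4574, -0.1853, 0.0279]
orientation: [-0.004, 0.665, 0.747, -0.002]
force: [-9.6, 2.1, 12.5]
width: 0.0597
grasp_force: 15.0
t: 10.47
eef_pos: [0.4612, -0.196, 0.0278]
orientation: [-0.001, 0.666, 0.746, 0.001]
force: [0.6, 5.4, 4.6]
width: 0.0597
grasp_force: 15.0
```

```bash
python3 -m creep '[[-0.2,[1,-4,0],[0,0,0]],[-0.2,[0,-4,0],[0,0,0]],[-0.2,[0,-4,0],[0,0,0]],[-0.2,[1,-4,0],[0,0,0]],[-0.2,[0,0,0],[0,0,0]]]'
python3 -m creep '[[-0.2,[1,-4,0],[0,0,0]],[-0.2,[0,-4,0],[0,0,0]],[-0.2,[0,0,0],[0,0,0]]]'
```

```text
t: 10.88
eef_pos: [0.4633, -0.2124, 0.0278]
orientation: [-0.001, 0.666, 0.746, 0.001]
force: [0.3, 5.3, 4.1]
width: 0.0599
grasp_force: 15.0
t: 11.13
eef_pos: [0.4642, -0.2204, 0.0278]
orientation: [-0.001, 0.666, 0.746, 0.001]
force: [0.6, 3.7, 5.1]
width: 0.0598
grasp_force: 15.0
```

```bash
python3 -m creep '[[-0.2,[0,-4,0],[0,0,0]],[-0.2,[1,-4,0],[0,0,0]],[-0.2,[0,-4,0],[0,0,0]],[-0.2,[0,0,0],[0,0,0]]]'
python3 -m creep '[[-0.2,[1,-3,0],[0,0,0]],[-0.2,[0,-3,0],[0,0,0]],[-0.2,[0,-2,0],[0,0,0]],[-0.2,[0,0,0],[0,0,0]]]'
python3 -m creep '[[-0.2,[1,-3,0],[0,0,0]],[-0.2,[0,-3,0],[0,0,0]],[-0.2,[0,-2,0],[0,0,0]],[-0.2,[0,0,0],[0,0,0]]]'
```

```text
t: 11.47
eef_pos: [0.4655, -0.2323, 0.0278]
orientation: [-0.001, 0.666, 0.746, 0.001]
force: [0.2, 5.0, 4.3]
width: 0.0593
grasp_force: 15.0
t: 11.8
eef_pos: [0.4664, -0.2397, 0.0278]
orientation: [-0.002, 0.666, 0.746, 0.001]
force: [0.7, 6.1, 4.4]
width: 0.0596
grasp_force: 15.0
t: 12.13
eef_pos: [0.4673, -0.2477, 0.0278]
orientation: [-0.002, 0.666, 0.746, 0.001]
force: [0.1, 5.9, 4.6]
width: 0.0597
grasp_force: 15.0
```

```bash
for i in 1; do python3 -m creep '[[-0.2,[0,-2,0],[0,0,0]],[-0.2,[0,-2,0],[0,0,0]],[-0.2,[0,0,0],[0,0,0]]]'
python3 -m creep '[[-0.2,[1,-2,0],[0,0,0]],[-0.2,[0,-2,0],[0,0,0]],[-0.2,[0,0,0],[0,0,0]]]'
python3 -m creep '[[-0.2,[0,-2,0],[0,0,0]],[-0.2,[0,-2,0],[0,0,0]],[-0.2,[0,0,0],[0,0,0]]]'
python3 -m creep '[[-0.2,[1,-2,0],[0,0,0]],[-0.2,[0,-2,0],[0,0,0]],[-0.2,[0,0,0],[0,0,0]]]'
done | grep -E "eef|force|width"
```

```text
eef_pos: [0.4674, -0.2494, 0.0279]
force: [2.1, 11.6, 8.4]
width: 0.06
grasp_force: 15.0
eef_pos: [0.468, -0.2525, 0.0278]
force: [1.5, 13.0, 8.7]
width: 0.0597
grasp_force: 15.0
eef_pos: [0.4685, -0.257, 0.0278]
force: [2.1, 11.8, 7.4]
width: 0.06
grasp_force: 15.0
eef_pos: [0.4691, -0.2614, 0.0278]
force: [1.4, 11.1, 6.8]
width: 0.0598
grasp_force: 15.0
```

```bash
for i in 1; do python3 -m creep '[[-0.2,[0,-2,0],[0,0,0]],[-0.2,[0,-2,0],[0,0,0]],[-0.2,[0,0,0],[0,0,0]]]'
python3 -m creep '[[-0.2,[1,-2,0],[0,0,0]],[-0.2,[0,-2,0],[0,0,0]],[-0.2,[0,0,0],[0,0,0]]]'
python3 -m creep '[[-0.2,[0,-2,0],[0,0,0]],[-0.2,[0,-2,0],[0,0,0]],[-0.2,[0,0,0],[0,0,0]]]'
done | grep -E "eef|force"
python3 - <<'E'
from h import *
im=get_image("top");save(im,"e")
a=cv2.imread("pics/e.png")[225:325,272:432]
cv2.imwrite("pics/ecrop.png",cv2.resize(a,None,fx=5,fy=5,interpolation=cv2.INTER_CUBIC))
E
```

```text
eef_pos: [0.4695, -0.2652, 0.0278]
force: [1.8, 12.0, 6.5]
grasp_force: 15.0
eef_pos: [0.47, -0.2693, 0.0278]
force: [0.6, 10.6, 7.0]
grasp_force: 15.0
eef_pos: [0.4704, -0.273, 0.0278]
force: [1.8, 11.4, 7.1]
grasp_force: 15.0
```

View pics/ecrop.png

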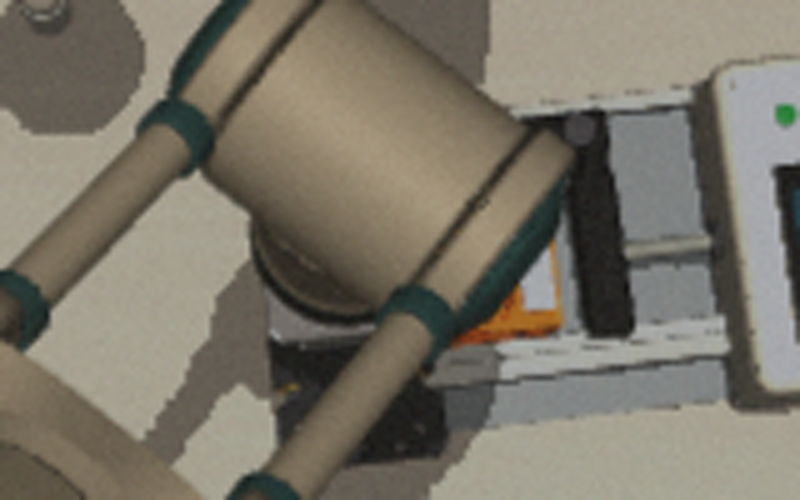

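```bash
for i in 1; do python3 -m creep '[[-0.2,[1,-2,0],[0,0,0]],[-0.2,[0,-2,0],[0,0,0]],[-0.2,[0,0,0],[0,0,0]]]'
python3 -m creep '[[-0.2,[0,-2,0],[0,0,0]],[-0.2,[0,-2,0],[0,0,0]],[-0.2,[0,0,0],[0,0,0]]]'
python3 -m creep '[[-0.2,[0,-1,0],[0,0,0]],[-0.2,[0,-1,0],[0,0,0]],[-0.2,[0,0,0],[0,0,0]]]'
python3 -m creep '[[-0.2,[0,-1,0],[0,0,0]],[-0.2,[0,0,0],[0,0,0]]]'
done | grep -E "eef|force"
```

```text
eef_pos: [0.4709, -0.2773, 0.0278]
force: [1.7, 10.4, 7.7]
grasp_force: 15.0
eef_pos: [0.4714, -0.2812, 0.0278]
force: [1.4, 10.8, 6.6]
grasp_force: 15.0
eef_pos: [0.4717, -0.284, 0.0278]
force: [2.0, 8.8, 6.3]
grasp_force: 15.0
eef_pos: [0.4718, -0.2854, 0.0278]
force: [1.6, 7.4, 5.9]
grasp_force: 15.0
```

```bash
for i in 1; do python3 -m creep '[[-0.2,[0,-1,0],[0,0,0]],[-0.2,[0,0,0],[0,0,0]]]'
python3 -m creep '[[-0.2,[0,-1,0],[0,0,0]],[-0.2,[0,0,0],[0,0,0]]]'
python3 -m creep '[[-0.2,[0,-1,0],[0,0,0]],[-0.2,[0,0,0],[0,0,0]]]'
done | grep -E "eef|force"
```

```text
eef_pos: [0.4718, -0.2854, 0.0278]
force: [3.1, 10.9, 7.1]
grasp_force: 15.0
eef_pos: [0.4718, -0.2854, 0.0278]
force: [3.2, 13.0, 7.0]
grasp_force: 14.9
eef_pos: [0.4718, -0.2855, 0.0278]
force: [3.8, 16.3, 9.3]
grasp_force: 14.9
```

```bash
python3 -m creep '[[-0.2,[0,1,0],[0,0,0]],[-0.2,[0,1,0],[0,0,0]],[-0.2,[0,0,0],[0,0,0]]]'
python3 -m creep '[[0.0,[0,0,0],[0,0,0]],[0.3,[0,0,0],[0,0,0]],[0.6,[0,0,0],[0,0,0]],[0.6,[0,0,0],[0,0,0]],[0.6,[0,0,0],[0,0,0]]]'
```

```text
t: 15.6
eef_pos: [0.4717, -0.2854, 0.0278]
orientation: [-0.002, 0.666, 0.746, 0.002]
force: [2.4, 10.2, 6.7]
width: 0.0599
grasp_force: 15.0
t: 16.02
eef_pos: [0.4719, -0.2904, 0.0275]
orientation: [0.0, 0.666, 0.746, -0.0]
force: [0.4, -0.4, 0.2]
width: 0.0746
grasp_force: 0.0
```

```bash
python3 -m creep '[[0.6,[0,0,20],[0,0,0]],[0.6,[0,0,35],[0,0,0]],[0.6,[0,0,40],[0,0,0]],[0.6,[0,0,40],[0,0,0]],[0.6,[-20,30,35],[0,0,0]]]'
python3 -m creep '[[0.6,[-20,35,0],[0,0,0]],[0.6,[-20,35,0],[0,0,0]],[0.6,[-20,35,0],[0,0,0]],[0.6,[-20,35,0],[0,0,0]],[0.6,[-20,35,0],[0,0,0]]]'
python3 -m creep '[[0.6,[-10,35,0],[0,0,0]],[0.6,[-10,35,0],[0,0,0]],[0.6,[0,35,0],[0,0,0]],[0.6,[0,0,0],[0,0,0]]]'
python3 - <<'E'
from fit import *
run((472,-323,np.radians(-83.4)),name="f")
for n in("click_roller","bottle_100","vial_0","tall_vial"):
    print(n,[(np.round(q["at"]),round(q["p"],2)) for q in spotter.look_for(n,"top")[:2]])
a=cv2.imread("pics/ftop.png")[200:325,272:462];b=cv2.imread("pics/fside.png")[200:320,310:450]
cv2.imwrite("pics/fcrop.png",np.vstack([cv2.resize(a,(456,300),interpolation=3),cv2.resize(b,(456,300),interpolation=3)]))
E
```

```text
t: 16.43
eef_pos: [0.459, -0.27, 0.1949]
orientation: [0.005, 0.666, 0.746, -0.0]
force: [0.8, -1.1, 0.7]
width: 0.0748
grasp_force: 0.0
t: 16.85
eef_pos: [0.3541, -0.0889, 0.1915]
orientation: [0.0, 0.666, 0.746, 0.0]
force: [0.2, 0.7, 0.3]
width: 0.0752
grasp_force: 0.0
t: 17.18
eef_pos: [0.3338, 0.0202, 0.1917]
orientation: [-0.001, 0.663, 0.749, 0.001]
force: [-0.1, -0.0, 0.1]
width: 0.0754
grasp_force: 0.0
side [(0.85, array([368., 268.]), 1198)]
top [(0.66, array([358., 282.]), 1766)]
pose [ 475.9  -322.79   -1.46] deg -83.5 cost 1060.0 [1233, 1790]
click_roller []
bottle_100 [(array([222., 192.]), 0.94)]
vial_0 [(array([279., 223.]), 0.5)]
tall_vial [(array([442., 218.]), 0.67)]
```

View pics/fcrop.png

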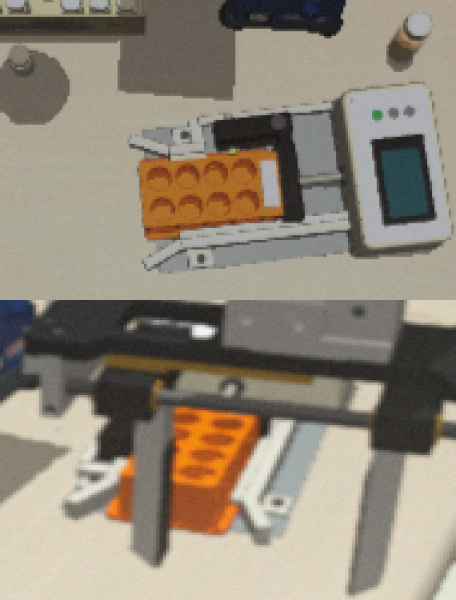

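```bash
(python3 -m creep '[[-0.3,[16,-30,0],[0,0,0]],[-0.3,[16,-30,0],[0,0,0]],[-0.3,[16,-30,0],[0,0,0]],[-0.3,[16,-30,0],[0,0,0]],[-0.3,[16,-30,0],[0,0,0]]]' 15
python3 -m creep '[[-0.3,[16,-30,0],[0,0,0]],[-0.3,[16,-30,0],[0,0,0]],[-0.3,[16,-30,0],[0,0,0]],[-0.3,[0,0,0],[0,0,0]]]'
python3 -m creep '[[-0.3,[0,0,-40],[0,0,0]],[-0.3,[0,0,-40],[0,0,0]],[-0.3,[0,0,-40],[0,0,0]],[-0.3,[0,0,-25],[0,0,0]],[-0.3,[0,0,-17],[0,0,0]]]'
python3 -m creep '[[-0.3,[0,0,0],[0,0,0]],[-0.3,[0,0,0],[0,0,0]]]') | grep -E "t:|eef|^force|wid"
```

```text
t: 18.0
eef_pos: [0.4156, -0.1377, 0.1914]
force: [-0.0, -0.1, -0.2]
width: 0.0453
t: 18.33
eef_pos: [0.4662, -0.2322, 0.1908]
force: [1.3, 0.3, 0.6]
width: 0.0328
t: 18.75
eef_pos: [0.4606, -0.2243, 0.0263]
force: [-0.2, -0.0, 0.1]
width: 0.033
t: 18.92
eef_pos: [0.4624, -0.2251, 0.0289]
force: [0.3, 0.3, -0.2]
width: 0.0332
```

```bash
(python3 -m creep '[[-0.3,[1,-5,0],[0,0,0]],[-0.3,[1,-5,0],[0,0,0]],[-0.3,[0,-4,0],[0,0,0]],[-0.3,[0,0,0],[0,0,0]]]'
python3 -m creep '[[-0.3,[0,-2,0],[0,0,0]],[-0.3,[0,-2,0],[0,0,0]],[-0.3,[0,0,0],[0,0,0]]]'
python3 -m creep '[[-0.3,[0,-1,0],[0,0,0]],[-0.3,[0,-1,0],[0,0,0]],[-0.3,[0,0,0],[0,0,0]]]') | grep -E "t:|eef|^force"
```

```text
t: 19.25
eef_pos: [0.4665, -0.2407, 0.0308]
force: [0.3, 0.1, 0.9]
t: 19.5
eef_pos: [0.4655, -0.2433, 0.0298]
force: [-0.4, -0.2, -0.5]
t: 19.75
eef_pos: [0.4653, -0.245, 0.0295]
force: [-0.6, 0.1, 0.2]
```

```bash
(python3 -m creep '[[-0.3,[0,-1,0],[0,0,0]],[-0.3,[0,-1,0],[0,0,0]],[-0.3,[0,0,0],[0,0,0]]]'
python3 -m creep '[[-0.3,[0,-1,0],[0,0,0]],[-0.3,[0,0,0],[0,0,0]]]'
python3 -m creep '[[-0.3,[0,-1,0],[0,0,0]],[-0.3,[0,0,0],[0,0,0]]]') | grep -E "t:|eef|^force"
```

```text
t: 20.0
eef_pos: [0.4653, -0.2466, 0.0295]
force: [0.5, 0.8, 0.5]
t: 20.17
eef_pos: [0.4651, -0.2468, 0.0294]
force: [0.5, 3.5, 1.9]
t: 20.33
eef_pos: [0.4647, -0.2471, 0.0294]
force: [0.5, 5.6, 3.1]
```

```bash
(python3 -m creep '[[-0.3,[0,-1,0],[0,0,0]],[-0.3,[0,0,0],[0,0,0]]]'
python3 -m creep '[[-0.3,[0,-1,0],[0,0,0]],[-0.3,[0,0,0],[0,0,0]]]'
python3 -m creep '[[-0.3,[0,-1,0],[0,0,0]],[-0.3,[0,0,0],[0,0,0]]]') | grep -E "t:|eef|^force"
```

```text
t: 20.5
eef_pos: [0.4644, -0.2473, 0.0294]
force: [0.5, 7.4, 3.9]
t: 20.67
eef_pos: [0.4641, -0.2475, 0.0294]
force: [0.4, 9.0, 5.2]
t: 20.83
eef_pos: [0.4639, -0.2477, 0.0295]
force: [-0.2, 11.6, 7.3]
```

```bash
(python3 -m creep '[[-0.3,[0,-1,0],[0,0,0]],[-0.3,[0,0,0],[0,0,0]]]'
python3 -m creep '[[-0.3,[0,-1,0],[0,0,0]],[-0.3,[0,0,0],[0,0,0]]]'
python3 -m creep '[[-0.3,[0,0,0],[0,0,0]],[-0.3,[0,0,0],[0,0,0]],[-0.3,[0,0,0],[0,0,0]]]') | grep -E "t:|eef|^force"
python3 - <<'E'
from h import *
im=get_image("side");save(im,"g")
a=get_image("top");save(a,"gt")
b=cv2.imread("pics/ftop.png")[225:300,330:410];c=cv2.imread("pics/gt.png")[225:300,330:410]
cv2.imwrite("pics/g2.png",np.hstack([cv2.resize(x,(400,375),interpolation=3) for x in(b,c)]))
E
```

```text
t: 21.0
eef_pos: [0.4637, -0.2477, 0.0295]
force: [0.9, 13.2, 8.1]
t: 21.17
eef_pos: [0.4637, -0.2478, 0.0295]
force: [1.5, 15.6, 9.5]
t: 21.42
eef_pos: [0.4636, -0.2478, 0.0294]
force: [0.0, 15.8, 9.4]
```

View pics/g2.png

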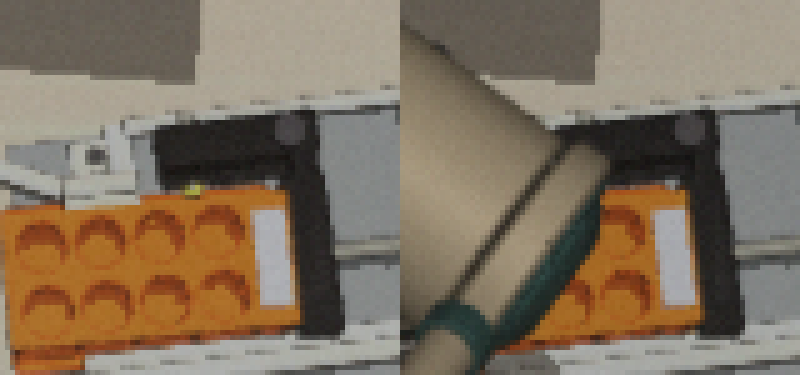

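```bash
(python3 -m creep '[[-0.3,[0,4,0],[0,0,0]],[-0.3,[0,8,0],[0,0,0]],[-0.3,[0,15,0],[0,0,0]],[-0.3,[0,20,20],[0,0,0]],[-0.3,[0,0,40],[0,0,0]]]'
python3 -m creep '[[-0.3,[0,0,40],[0,0,0]],[-0.3,[-20,30,40],[0,0,0]],[-0.3,[-20,35,0],[0,0,0]],[-0.3,[-20,35,0],[0,0,0]],[-0.3,[-20,35,0],[0,0,0]]]'
python3 -m creep '[[-0.3,[-10,35,0],[0,0,0]],[-0.3,[-10,35,0],[0,0,0]],[-0.3,[0,20,0],[0,0,0]],[-0.3,[0,0,0],[0,0,0]],[-0.3,[0,0,0],[0,0,0]]]') | grep -E "t:|eef|^force"
python3 - <<'E'
from fit import *
a=get_image("top");save(a,"h")
f=cv2.imread("pics/ftop.png",0)[245:315,325:395].astype(np.float32);h=cv2.imread("pics/h.png",0)[245:315,325:395].astype(np.float32)
print(cv2.phaseCorrelate(f,h),np.abs(f-h).mean())
E
```

```text
t: 21.93
eef_pos: [0.461, -0.2017, 0.0859]
force: [0.1, -0.3, 0.2]
t: 22.35
eef_pos: [0.3893, -0.0776, 0.161]
force: [1.0, 0.9, -0.5]
t: 22.77
eef_pos: [0.3699, 0.0118, 0.1607]
force: [0.6, -0.3, -0.6]
((0.1647665159490188, 0.1442935909428158), 0.9522879451145361) 4.3134694
```

```bash
python3 -c "
from cell import order
print(order.sign_off())"
```

```text
the job is handed in; nothing more can be done
None
```

The rack was toppled onto its base, slid label-first under the lips to the depth stop and left there, and the job is handed in. The stop was felt as a firm halt at about 16 N. The roller click was not seen directly; I inferred it from the force falling just before the stop and the rack staying put afterwards. The bottle and vials looked undisturbed.

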